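Hang the hooked dip basket in the drip tub

ROBOT

A 7-joint arm with a two-finger parallel gripper is mounted at the origin on the work surface. World frame = base frame: x ahead of the robot, y to its left, z up, the work surface at z = 0. Lengths are in m, angles in rad, forces in N, time in s.
With the tool pointing down it reaches from about 0.4 to 0.85 m from the base axis. Payload 10.4 kg.
Tool frame: the origin (TCP) lies at the centre of the arm's flange, where the gripper is bolted on; the fingertips stand 173 mm ahead of it and the grasp point (between the pads) lies 155 mm ahead of it (manip.nose_length is the distance from the TCP to the fingertips, in m); z points along the fingers, x is the direction in which the jaws open and shut, and the axes are right-handed (so a half turn about z gives the same grasp; the last joint's range is limited). The gripper opens to 85 mm and grips with 20 to 120 N. Pads are 22 mm wide; open, the fingers measure 114 mm over their backs; the gripper's body (76 mm by 85 mm) begins 54 mm behind the grasp point. The pads swing forward as they close: fully open they stand 13 mm farther back than shut.
Start: joints at [1.135, 0.332, -0.065, 1.46, 0.022, 1.35, -0.088], TCP at [0.251, -0.573, 0.405] pointing down, gripper open.
Joint ranges: [-2.6, 2.6], [-0.5, 2.12], [-1.47, 1.34], [0.16, 2.42], [-1.27, 4.41], [0.06, 2.06], [-2.6, 2.6]. Speed limits (rad/s): [2.22, 2.22, 2.79, 2.79, 3.14, 3.14, 3.14].

INTERFACE

Orientations are given as a unit quaternion [x, y, z, w].
In Python, from workcell import status, cams, order, manip gives the robot as it stands.
- The arm moves only by the tool servo_tool, never from a script. Its argument "motion" is a list that holds one entry, the list of rows, each a list of 6 numbers: the shift along the tool's x, y, z in units of 50 mm (1.0 is 50 mm), then the turn, a rotation vector about the tool's x, y, z in units of 5 degrees (1.0 is 5 degrees). In form: [[[x, y, z, ax, ay, az], ...]]. A call has 1 to 12 rows; each row shifts and turns the pose as measured when the row begins, along the tool's axes as they then stand; what a row does not reach is not made up. A row lasts 1/10 s, in which the tool goes at most 50 mm and 8.59 degrees, less where a joint would pass 70% of its speed; a pose out of reach is approached as far as the arm can. A call is refused whole if a number of a shift passes 1 or a number of a turn 1, either way. A call with a gripper value outside its range is refused whole. "jaw" is the closure in counts, from 0 (fully open) to 255 (shut), set as the call begins (left out, the last holds). The fingers move at their own pace and stop on an object; "force" is the grip in N (left out, the last holds). Time passes only in rows, so rows that do not move let the fingers close. It gives the time, the measured TCP pose, the force and the opening at its end, in the units of the state.
- status.get_obs(): the state, without advancing time (a new reading comes with each control period).
- cams.camera(name): name is "scene" or "top" or "wrist"; returns a dict with "color" (400x640x3 uint8, red, green, blue), "vertical_fov" (degrees; the focal length in pixels is half the picture's height over the tangent of half this angle, whatever the lens; pixels are square), "cx", "cy" (the principal point, pixels), "k1" (the pictures are not rectified: a ray, as slopes to the right and down, at radius r is drawn at 1 + k1 r^2 times it, then the intrinsics apply), "extrinsics" (4x4, takes a point from camera to world coordinates). Camera axes: x right, y down, z forward; pixel columns grow to the right and rows downward; lengths in m; the calibration is good to about 2 mm. A picture is of the moment at which its call begins. There is no depth.
- order.hand_in(): hands the job in, once; it reports no verdict.
The state is a dict: "clock": time; "joint_pos": joint angles; "joint_velocities": joint speeds; "tau": joint torques, N m; "position": TCP position; "ee_rot": TCP orientation; "ft_force": force on the tool from outside, world axes, zero at the start; "torque": the same for the moment, N m; "grip_width": opening from 0.0 (shut) to 1.0 (fully open).
Only numpy, scipy, OpenCV 4.12 (cv2) and the standard library are available. Lean on these libraries where they do the work, as an engineer would, in place of code of your own. Each camera call takes 0.05 s, during which the arm holds its last target.

TASK

Hang the small steel parts basket that has a hook inside the tall white tub to drip: put its hook over any one wall of the tub, with the cup inside the tub and clear of its floor, and leave it hanging upright by itself. Leave the plain basket, which has no hook, standing where it is.

Things in the scene. Friction and masses are not known exactly. Their poses are not given: they have to be found in the camera images.
- basket_grip (a point): Centre of the hooked basket's upright wooden grip, a square post 14 x 14 x 48 mm, 98 mm above the basket's foot, 24 mm above the steel bridge under it. z up, x the way the hook points. Basket (90 g, upright at start, 122 mm tall): steel cup 44 mm across, 28 high, its axis 18 mm behind the grip (-x); at the cup's +x side an upright strip, 18 mm wide, outer face 8 mm ahead of the grip's axis.
- basket_hook (a point): Middle of the hook's mouth, where the top of the tub's wall belongs: on the underside of the bridge, half-way from strip to lip. 70 mm above the foot, 20 mm ahead (+x) of and 28 mm below the grip's centre; same axes. The bridge (18 mm wide, 4 thick) runs from the strip's top to +x and ends in a lip turned down 22 mm. Free gap from strip to lip 24 mm (along x).
- tub_rim (a point): Centre of the mouth of the tall white porcelain tub, at rim height, 95 mm above the table. Open rectangular tub, stands fast: outside 160 mm along its x, 110 mm along its y, walls and floor 5 mm thick, z up. The other white tub has the same outline but is only 40 mm high: too low to hang the basket in.
- plain_grip (a point): Centre of the wooden grip of the plain basket: same cup, strip, grip and height as the hooked one, but no hook. Not to be used; this point is 98 mm above its foot.

How it is judged:
By the outcome, as a careful person would: the job done as asked, in the order asked, and still so for the second after the job is handed in, with the robot touching nothing.
It also fails if it takes over 48 s, if anything falls off the work surface, if the arm or the gripper's body presses on something with over 40 N, if the wrist force passes 120 N, or if a joint passes its speed limit or range.

## Working session

There is one attempt and no reset: what is moved stays moved. The work goes in short steps, Python scripts to look and compute and a tool call to move; the robot and the scene stay as the last step left them, time stands still between calls to the robot, and variables do not carry over. Pictures are saved under pics/ and viewed, and the job is handed in when it is done.

Besides the shell and the picture viewer there is one more tool, called after "Request:" as name([rows], argument=value, ...), one row to a line, values as JSON. servo_tool: Moves the arm, as the interface text tells. Its arguments: {"type":"object","properties":{"motion":{"type":"array","items":{"type":"array","items":{"type":"array","items":{"type":"number"}}}},"jaw":{"type":"number"},"force":{"type":"number"}},"required":["motion"]}

```bash
mkdir -p pics; cat > h.py <<'E'
import numpy as np, cv2
from workcell import status, cams, order, manip
from scipy.spatial.transform import Rotation as R
def f_of(c): return c['color'].shape[0]/2/np.tan(np.radians(c['vertical_fov'])/2)
def grab(name,fn=None):
    c=cams.camera(name)
    if fn: cv2.imwrite('pics/'+fn,c['color'][:,:,::-1])
    return c
def ray(c,u,v):
    f=f_of(c); d=np.array([(u-c['cx'])/f,(v-c['cy'])/f]); s=d.copy()
    for _ in range(50): s=d/(1+c['k1']*(s@s))
    E=np.array(c['extrinsics']); r=E[:3,:3]@np.array([s[0],s[1],1]); return E[:3,3],r/np.linalg.norm(r)
def onz(c,u,v,z):
    o,r=ray(c,u,v); return o+r*(z-o[2])/r[2]
def proj(c,P):
    E=np.array(c['extrinsics']); p=E[:3,:3].T@(np.array(P)-E[:3,3]); s=p[:2]/p[2]; s=s*(1+c['k1']*(s@s)); return s*f_of(c)+[c['cx'],c['cy']]
def two(c1,p1,c2,p2):
    o1,a=ray(c1,*p1);o2,b=ray(c2,*p2)
    t=np.linalg.lstsq(np.stack([a,-b],1),o2-o1,rcond=None)[0]
    q1=o1+a*t[0];q2=o2+b*t[1]; return (q1+q2)/2,np.linalg.norm(q1-q2)
E
python3 - <<'E'
from h import *
import pickle
d={}
for n in ['scene','top','wrist']:
    d[n]=grab(n,n+'0.png'); print(n,d[n]['vertical_fov'],d[n]['k1'],np.round(d[n]['extrinsics'],3).tolist())
pickle.dump(d,open('c0.pkl','wb'))
o=status.get_obs(); print(o); print(manip.nose_length)
E
```

```text
scene 43.724594784043916 -0.07795059164781118 [[-0.448, 0.705, -0.55, 1.178], [0.894, 0.341, -0.292, 0.374], [-0.018, -0.622, -0.782, 1.072], [0.0, 0.0, 0.0, 1.0]]
top 47.99918326606361 -0.03911688613566053 [[-0.038, -0.976, 0.215, 0.324], [-0.999, 0.037, -0.007, 0.027], [-0.001, -0.215, -0.977, 1.024], [0.0, 0.0, 0.0, 1.0]]
wrist 71.79687779893554 -0.04544751923171501 [[0.402, -0.87, -0.286, 0.324], [-0.916, -0.382, -0.123, -0.541], [-0.003, 0.311, -0.95, 0.373], [0.0, 0.0, 0.0, 1.0]]
{'clock': 0.15, 'joint_pos': array([ 1.13540764,  0.33273085, -0.06467546,  1.46073667,  0.02160212,
        1.34987725, -0.08849586]), 'joint_velocities': array([ 0.00035202, -0.00346483, -0.00025066, -0.00309344,  0.00075459,
        0.00144223,  0.00125009]), 'tau': array([ 1.31177494e-03, -6.25827956e+01,  4.94686759e-02, -3.91849673e+01,
        1.63687463e-02,  7.53994012e-03,  1.35777268e-04]), 'position': array([ 0.25068815, -0.57242445,  0.40410154]), 'ee_rot': array([ 8.37007522e-01, -5.47191126e-01, -4.56554628e-04, -2.66188966e-04]), 'ft_force': array([0.12519811, 0.47518965, 0.27008212]), 'torque': array([-0.03079087, -0.01881704,  0.02757962]), 'grip_width': 1.001713162074901}
0.1734
```

View pics/scene0.png

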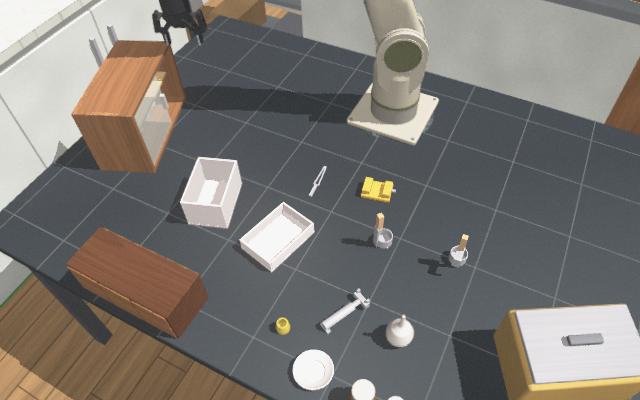

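View pics/top0.png

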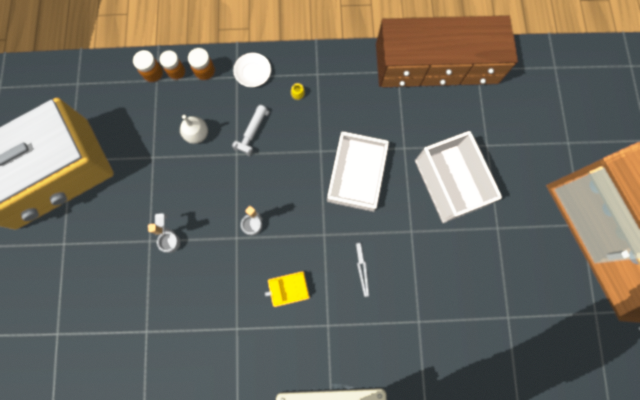

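View pics/wrist0.png

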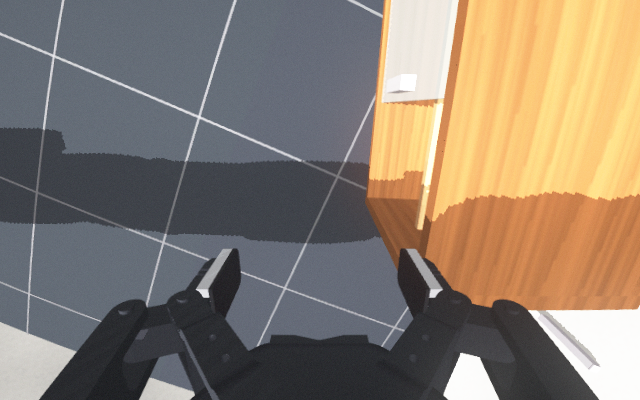

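The scene view has the tall tub at (212,192), the low tub at (278,237), and baskets at (382,232) and (459,250). In the top view the basket at (160,235) shows a bridge, so it's probably the hooked one. I'll zoom in to confirm.

```bash
python3 - <<'E'
import cv2,numpy as np
t=cv2.imread('pics/top0.png');s=cv2.imread('pics/scene0.png')
z=lambda im,x,y,w,h:cv2.resize(im[y:y+h,x:x+w],(400,300),interpolation=cv2.INTER_CUBIC)
cv2.imwrite('pics/z0.png',np.vstack([np.hstack([z(t,130,200,80,60),z(t,405,125,106,100)]),np.hstack([z(s,420,220,80,60),z(s,170,145,93,90)])]))
E
```

```text
(no output)
```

View pics/z0.png

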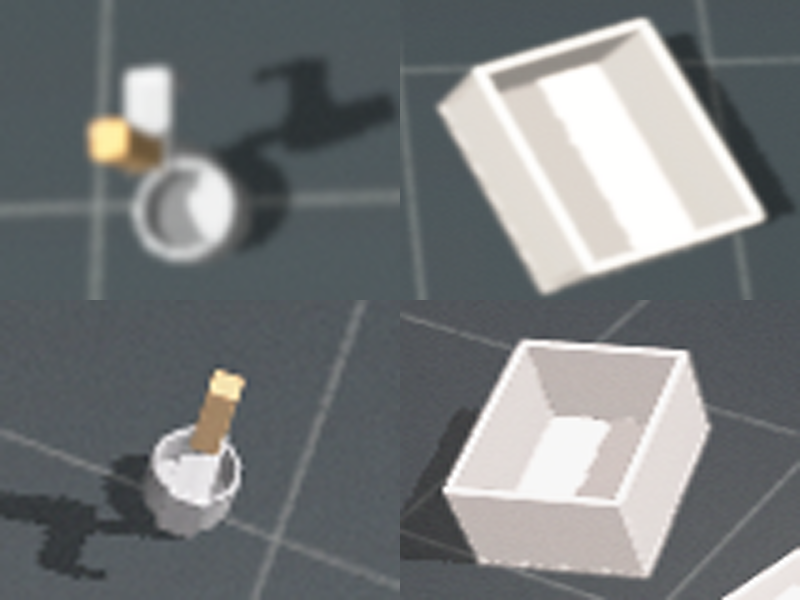

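```bash
python3 - <<'E'
from h import *
import pickle
d=pickle.load(open('c0.pkl','rb')); t=d['top'];s=d['scene']
T=lambda x,y:(130+x/5-.4,200+y/5-.4); S=lambda x,y:(420+x/5-.4,220+(y-300)/5-.4)
g,e=two(t,T(108,138),s,S(229,385)); print('post top two-view',g.round(4),e, 'plane',onz(t,*T(108,138),.122).round(4), onz(s,*S(229,385),.122).round(4))
c=onz(t,*T(186,208),.028); print('cup',c.round(4), onz(s,*S(200,467),.028).round(4))
br=[onz(t,*T(x,y),.074) for x,y in[(148,70),(148,130)]]; print('bridge',np.round(br,4))
p=onz(t,*T(108,138),.122); v=(p-c)[:2]; print('dist',np.hypot(*v),'yaw',np.degrees(np.arctan2(v[1],v[0])), 'bridge yaw',np.degrees(np.arctan2(*(br[0]-br[1])[[1,0]])))
tt=lambda x,y:(405+x/3.774-.4,125+y/3-.4); ss=lambda x,y:(170+(x-400)/4.301-.4,145+(y-300)/3.333-.4)
A=np.array([onz(t,*tt(*q),.095) for q in[(77,70),(248,18),(366,217),(190,275)]])
B=np.array([onz(s,*ss(*q),.095) for q in[(525,340),(692,352),(618,502),(445,490)]])
for Q in(A,B):
    print(Q.round(4),Q.mean(0).round(4),[np.hypot(*(Q[i]-Q[(i+1)%4])[:2]).round(4) for i in range(4)],[np.degrees(np.arctan2(*(Q[(i+1)%4]-Q[i])[[1,0]])).round(1) for i in range(4)])
print(R.from_quat(status.get_obs()['ee_rot']).as_matrix().round(3))
E
```

```text
post top two-view [0.4622 0.3541 0.121 ] 0.0007102971224067154 plane [0.4622 0.3534 0.122 ] [0.4627 0.3544 0.122 ]
cup [0.4439 0.3511 0.028 ] [0.4457 0.354  0.028 ]
bridge [[0.4985 0.3545 0.074 ]
 [0.4724 0.3536 0.074 ]]
dist 0.01844290450265111 yaw 7.038994740622311 bridge yaw 2.0123261187076578
[[ 0.6176 -0.2247  0.095 ]
 [ 0.6538 -0.3284  0.095 ]
 [ 0.503  -0.3785  0.095 ]
 [ 0.4655 -0.2742  0.095 ]] [ 0.56   -0.3014  0.095 ] [np.float64(0.1098), np.float64(0.1589), np.float64(0.1108), np.float64(0.1599)] [np.float64(-70.8), np.float64(-161.6), np.float64(109.8), np.float64(18.0)]
[[ 0.5026 -0.3757  0.095 ]
 [ 0.4678 -0.2713  0.095 ]
 [ 0.6175 -0.2256  0.095 ]
 [ 0.6529 -0.3255  0.095 ]] [ 0.5602 -0.2996  0.095 ] [np.float64(0.11), np.float64(0.1565), np.float64(0.1059), np.float64(0.1585)] [np.float64(108.4), np.float64(17.0), np.float64(-70.5), np.float64(-161.5)]
[[ 0.401 -0.916 -0.   ]
 [-0.916 -0.401  0.001]
 [-0.001  0.    -1.   ]]
```

```bash
cat >> h.py <<'E'
def plan(target,yaw,n,lat=None):
    """rows to go from the present pose to target with tool x at yaw (deg), tool z down"""
    o=status.get_obs(); p=np.array(o['position']); r=R.from_quat(o['ee_rot'])
    y=np.radians(yaw); T=R.from_matrix(np.array([[np.cos(y),np.sin(y),0],[np.sin(y),-np.cos(y),0],[0,0,-1]]))
    w=(r.inv()*T).as_rotvec(); d=(np.array(target)-p)/n
    print('dist',np.round(np.array(target)-p,4),'turn deg',np.degrees(w).round(2))
    rows=[]
    for i in range(n):
        ri=r*R.from_rotvec(w*i/n)
        rows.append(list((ri.inv().apply(d)/.05).round(2))+list((np.degrees(w)/n/5).round(2)))
    print(str([[[float(x)for x in q] for q in rows[k:k+12]] for k in range(0,n,12)]).replace(' ',''))
    ww=np.abs(rows); print('max',ww.max())
def st():
    o=status.get_obs(); m=R.from_quat(o['ee_rot']).as_matrix()
    print('t',round(o['clock'],2),'p',np.round(o['position'],4),'yaw',np.degrees(np.arctan2(m[1,0],m[0,0])).round(2),'zax',m[:,2].round(4),'F',np.round(o['ft_force'],2),'w',round(o['grip_width'],3))
E
python3 -c "
from h import *
st();plan([0.50,-0.1,0.40],-30,12)"
```

```text
t 0.15 p [ 0.2507 -0.5724  0.4041] yaw -66.35 zax [-5.e-04  9.e-04 -1.e+00] F [0.13 0.48 0.27] w 1.002
dist [ 0.2493  0.4724 -0.0041] turn deg [-2.000e-02  6.000e-02 -3.635e+01]
[[[-0.55,-0.7,0.01,-0.0,0.0,-0.61],[-0.52,-0.72,0.01,-0.0,0.0,-0.61],[-0.48,-0.75,0.01,-0.0,0.0,-0.61],[-0.44,-0.78,0.01,-0.0,0.0,-0.61],[-0.4,-0.8,0.01,-0.0,0.0,-0.61],[-0.35,-0.82,0.01,-0.0,0.0,-0.61],[-0.31,-0.83,0.01,-0.0,0.0,-0.61],[-0.27,-0.85,0.01,-0.0,0.0,-0.61],[-0.22,-0.86,0.01,-0.0,0.0,-0.61],[-0.17,-0.87,0.01,-0.0,0.0,-0.61],[-0.13,-0.88,0.01,-0.0,0.0,-0.61],[-0.08,-0.89,0.01,-0.0,0.0,-0.61]]]
max 0.89
```

Request:
servo_tool([
  [[-0.55, -0.7, 0, 0, 0, -0.6], [-0.52, -0.72, 0, 0, 0, -0.6], [-0.48, -0.75, 0, 0, 0, -0.6], [-0.44, -0.78, 0, 0, 0, -0.6], [-0.4, -0.8, 0, 0, 0, -0.6], [-0.35, -0.82, 0, 0, 0, -0.6], [-0.31, -0.83, 0, 0, 0, -0.6], [-0.27, -0.85, 0, 0, 0, -0.6], [-0.22, -0.86, 0, 0, 0, -0.6], [-0.17, -0.87, 0, 0, 0, -0.6], [-0.13, -0.88, 0, 0, 0, -0.6], [-0.08, -0.89, 0, 0, 0, -0.6]],
])

```text
clock: 1.35
position: [0.5013, -0.0857, 0.4006]
ee_rot: [0.967, -0.256, -0.002, 0.001]
ft_force: [1.4, -0.9, 1.2]
grip_width: 1.0
```

```bash
python3 -c "
from h import *
st();plan([0.43,0.34,0.40],2.5,12)"
```

```text
t 1.35 p [ 0.5013 -0.0857  0.4006] yaw -29.68 zax [-4.9e-03 -3.0e-04 -1.0e+00] F [ 1.44 -0.92  1.22] w 1.0
dist [-0.0713  0.4257 -0.0006] turn deg [  0.08   0.27 -32.18]
[[[-0.45,-0.56,0.0,0.0,0.0,-0.54],[-0.43,-0.58,0.0,0.0,0.0,-0.54],[-0.4,-0.6,0.0,0.0,0.0,-0.54],[-0.37,-0.62,0.0,0.0,0.0,-0.54],[-0.34,-0.63,0.0,0.0,0.0,-0.54],[-0.31,-0.65,0.0,0.0,0.0,-0.54],[-0.28,-0.66,0.0,0.0,0.0,-0.54],[-0.25,-0.67,0.0,0.0,0.0,-0.54],[-0.22,-0.69,0.0,0.0,0.0,-0.54],[-0.19,-0.69,0.0,0.0,0.0,-0.54],[-0.15,-0.7,0.0,0.0,0.0,-0.54],[-0.12,-0.71,0.0,0.0,0.0,-0.54]]]
max 0.71
```

Request:
servo_tool([
  [[-0.41, -0.6, 0, 0, 0, -0.54], [-0.39, -0.62, 0, 0, 0, -0.54], [-0.35, -0.64, 0, 0, 0, -0.54], [-0.32, -0.66, 0, 0, 0, -0.54], [-0.29, -0.67, 0, 0, 0, -0.54], [-0.26, -0.69, 0, 0, 0, -0.54], [-0.22, -0.7, 0, 0, 0, -0.54], [-0.19, -0.7, 0, 0, 0, -0.54], [-0.16, -0.71, 0, 0, 0, -0.54], [-0.12, -0.72, 0, 0, 0, -0.54], [-0.09, -0.72, 0, 0, 0, -0.54], [-0.05, -0.72, 0, 0, 0, -0.5]],
])

```text
clock: 2.55
position: [0.4596, 0.3683, 0.3996]
ee_rot: [0.999, 0.034, -0.002, 0.0]
ft_force: [1.2, 0.2, 0.3]
grip_width: 1.002
```

```bash
python3 -c "
from h import *
import pickle
st();c=grab('wrist','w1.png');pickle.dump(c,open('w1.pkl','wb'));print(proj(c,[.4625,.354,.122]));plan([0.4625,0.354,0.36],2.5,2)"
```

```text
t 2.55 p [0.4596 0.3683 0.3996] yaw 3.88 zax [-4.9e-03 -7.0e-04 -1.0e+00] F [1.2  0.19 0.3 ] w 1.002
[322.21829649 210.22721386]
dist [ 0.0057 -0.0197 -0.0395] turn deg [-0.18  0.36  1.89]
[[[0.04,0.2,0.39,-0.02,0.04,0.19],[0.05,0.2,0.39,-0.02,0.04,0.19]]]
max 0.39
```

View pics/w1.png

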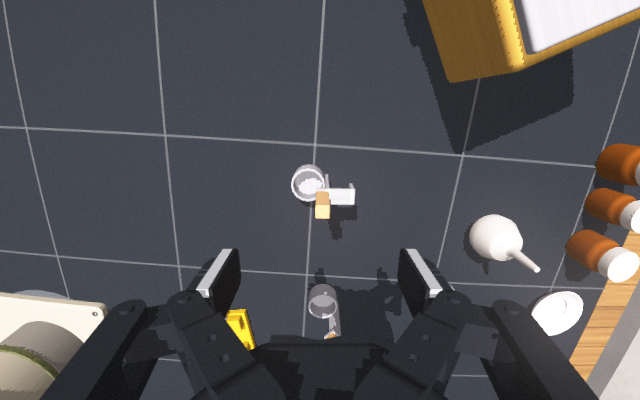

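```bash
python3 - <<'E'
import cv2
s=cv2.imread('pics/w1.png')[160:230,280:370]
cv2.imwrite('pics/w1z.png',cv2.resize(s,(720,560),interpolation=cv2.INTER_CUBIC))
E
```

```text
(no output)
```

View pics/w1z.png

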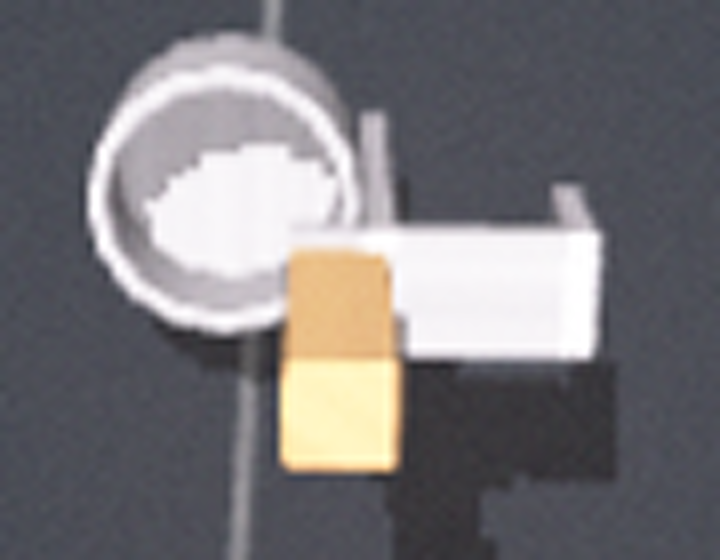

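```bash
python3 - <<'E'
from h import *
import pickle
c=pickle.load(open('w1.pkl','rb'))
W=lambda x,y:(280+x/8-.44,160+y/8-.44)
p=onz(c,*W(341,415),.122); print('post',p.round(4))
ends=[onz(c,*W(x,y),.074) for x,y in[(395,228),(597,233),(594,358),(405,355)]]
print(np.round(ends,4)); 
for a,b in((0,1),(3,2)): print(np.degrees(np.arctan2(*(ends[b]-ends[a])[[1,0]])))
cu=onz(c,*W(224,198),.028);v=(p-cu);print(cu.round(4),np.hypot(*v[:2]),np.degrees(np.arctan2(v[1],v[0])))
a=onz(c,*W(283,470),.122);b=onz(c,*W(399,470),.122);print(np.degrees(np.arctan2(*(b-a)[[1,0]])),np.hypot(*(b-a)[:2]))
E
```

```text
post [0.4626 0.3528 0.122 ]
[[0.4696 0.3626 0.074 ]
 [0.4977 0.3638 0.074 ]
 [0.4992 0.3455 0.074 ]
 [0.4725 0.3441 0.074 ]]
2.54754364690256
3.05687260264618
[0.4443 0.3524 0.028 ] 0.018229453848412118 1.1052117035972362
4.050206334852069 0.013971261861289445
```

Post measured at (0.4626, 0.353) with yaw about 3°, and the top view agrees. Descending now.

Request:
servo_tool([
  [[0.04, 0.17, 0.7, -0.02, 0.05, 0.17], [0.0, 0.1, 0.7, 0, 0, 0], [0, 0, 0.4, 0, 0, 0], [0, 0, 0, 0, 0, 0], [0, 0, 0, 0, 0, 0]],
], jaw=0, force=50)

```text
clock: 3.1
position: [0.4576, 0.364, 0.3065]
ee_rot: [0.999, 0.034, -0.002, -0.002]
ft_force: [-0.3, -0.5, 0.2]
grip_width: 1.0
```

```bash
python3 -c "
from h import *
st();plan([0.4627,0.3535,0.258],3,2)"
```

```text
t 3.1 p [0.4576 0.364  0.3065] yaw 3.9 zax [-0.0037  0.0037 -1.    ] F [-0.34 -0.5   0.21] w 1.0
dist [ 0.0051 -0.0105 -0.0485] turn deg [-0.22  0.2   0.9 ]
[[[0.05,0.11,0.48,-0.02,0.02,0.09],[0.05,0.11,0.48,-0.02,0.02,0.09]]]
max 0.48
```

Request:
servo_tool([
  [[0.1, 0.22, 0.3, -0.04, 0.04, 0.18], [0, 0, 0, 0, 0, 0], [0, 0, 0, 0, 0, 0]],
])

```text
clock: 3.4
position: [0.4647, 0.3527, 0.2928]
ee_rot: [1.0, 0.025, 0.002, -0.001]
ft_force: [0.9, 0.5, 0.5]
grip_width: 1.002
```

```bash
python3 -c "
from h import *
st();plan([0.4627,0.3535,0.258],3,2)"
```

```text
t 3.4 p [0.4647 0.3527 0.2928] yaw 2.86 zax [ 0.0034  0.0017 -1.    ] F [0.87 0.52 0.47] w 1.002
dist [-0.002   0.0008 -0.0348] turn deg [-0.09 -0.2  -0.14]
[[[-0.02,-0.01,0.35,-0.01,-0.02,-0.01],[-0.02,-0.01,0.35,-0.01,-0.02,-0.01]]]
max 0.35
```

Request:
servo_tool([
  [[-0.04, -0.02, 0.3, -0.02, -0.04, -0.02], [0, 0, 0.3, 0, 0, 0], [0, 0, 0.1, 0, 0, 0], [0, 0, 0, 0, 0, 0]],
])

```text
clock: 3.8
position: [0.4626, 0.3537, 0.2553]
ee_rot: [1.0, 0.026, 0.0, 0.0]
ft_force: [0.3, -0.1, 0.7]
grip_width: 1.002
```

```bash
python3 -c "
from h import *
st();plan([0.4627,0.3535,0.258],3,1);c=grab('wrist','w2.png')"
```

```text
t 3.8 p [0.4626 0.3537 0.2553] yaw 2.95 zax [ 5.e-04  0.e+00 -1.e+00] F [ 0.31 -0.09  0.7 ] w 1.002
dist [ 0.0001 -0.0002  0.0027] turn deg [ 0.   -0.03 -0.05]
[[[0.0,0.0,-0.05,0.0,-0.01,-0.01]]]
max 0.05
```

View pics/w2.png

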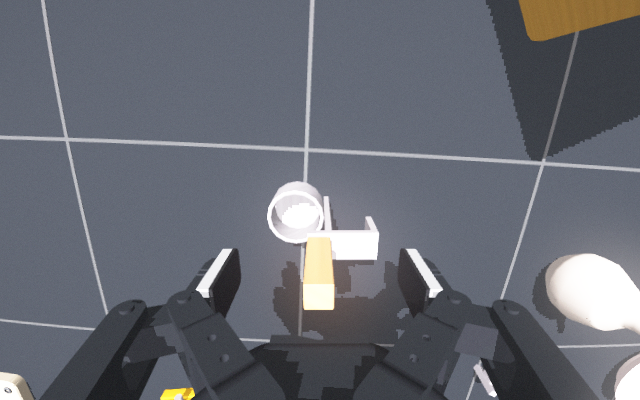

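The post, top at (319,295), is centred between the pads (218..422). I'll raise 3 mm and close.

Request:
servo_tool([
  [[0, 0, -0.06, 0, 0, 0], [0, 0, 0, 0, 0, 0], [0, 0, 0, 0, 0, 0], [0, 0, 0, 0, 0, 0], [0, 0, 0, 0, 0, 0], [0, 0, 0, 0, 0, 0], [0, 0, 0, 0, 0, 0], [0, 0, 0, 0, 0, 0], [0, 0, 0, 0, 0, 0], [0, 0, 0, 0, 0, 0]],
], jaw=255, force=50)

```text
clock: 4.85
position: [0.4628, 0.3543, 0.2603]
ee_rot: [1.0, 0.026, 0.001, -0.001]
ft_force: [-0.2, 0.0, -0.8]
grip_width: 0.159
```

Request:
servo_tool([
  [[0, 0, 0, 0, 0, 0], [0, 0, 0, 0, 0, 0], [0, 0, 0, 0, 0, 0], [0, 0, -0.2, 0, 0, 0], [0, 0, -0.2, 0, 0, 0], [0, 0, -0.2, 0, 0, 0], [0, 0, 0, 0, 0, 0], [0, 0, 0, 0, 0, 0]],
])

```text
clock: 5.65
position: [0.4628, 0.3543, 0.2937]
ee_rot: [1.0, 0.026, 0.002, -0.001]
ft_force: [0.3, 0.2, -1.1]
grip_width: 0.16
```

```bash
python3 -c "
from h import *
st();c=grab('wrist','w3.png')"
```

```text
t 5.65 p [0.4628 0.3543 0.2937] yaw 2.97 zax [ 0.0031  0.0018 -1.    ] F [ 0.27  0.17 -1.08] w 0.16
```

View pics/w3.png

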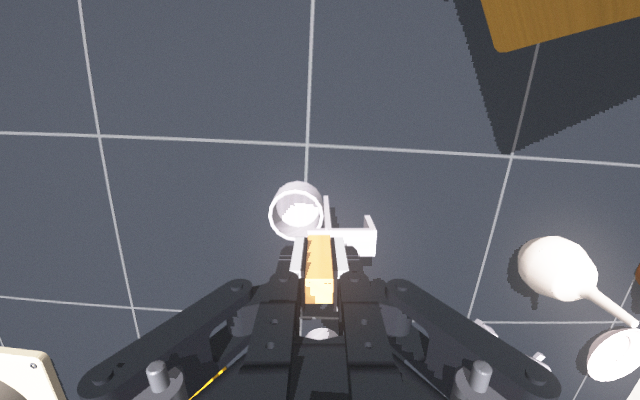

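Held, opening 0.16 ≈ 14 mm. The plain basket is on the path, so I'll lift well above it first.

Request:
servo_tool([
  [[0, 0, -0.4, 0, 0, 0], [0, 0, -0.7, 0, 0, 0], [0, 0, -0.7, 0, 0, 0], [0, 0, -0.6, 0, 0, 0], [0, 0, -0.3, 0, 0, 0], [0, 0, 0, 0, 0, 0]],
])

```text
clock: 6.3
position: [0.462, 0.3535, 0.4308]
ee_rot: [1.0, 0.026, -0.001, 0.0]
ft_force: [-0.4, 0.3, -1.2]
grip_width: 0.154
```

```bash
python3 -c "
from h import *
st();plan([0.53,0.0,0.43],-35,12)"
```

```text
t 6.3 p [0.462  0.3535 0.4308] yaw 3.0 zax [-1.3e-03 -8.0e-04 -1.0e+00] F [-0.41  0.3  -1.17] w 0.154
dist [ 0.068  -0.3535 -0.0008] turn deg [ 0.07  0.06 38.  ]
[[[0.08,0.59,0.0,0.0,0.0,0.63],[0.12,0.59,0.0,0.0,0.0,0.63],[0.15,0.58,0.0,0.0,0.0,0.63],[0.18,0.57,0.0,0.0,0.0,0.63],[0.21,0.56,0.0,0.0,0.0,0.63],[0.24,0.55,0.0,0.0,0.0,0.63],[0.27,0.54,0.0,0.0,0.0,0.63],[0.3,0.52,0.0,0.0,0.0,0.63],[0.33,0.5,0.0,0.0,0.0,0.63],[0.36,0.48,0.0,0.0,0.0,0.63],[0.38,0.46,0.0,0.0,0.0,0.63],[0.41,0.44,0.0,0.0,0.0,0.63]]]
max 0.63
```

Request:
servo_tool([
  [[0.08, 0.5, 0, 0, 0, 0.6], [0.12, 0.59, 0, 0, 0, 0.63], [0.15, 0.58, 0, 0, 0, 0.63], [0.18, 0.57, 0, 0, 0, 0.63], [0.21, 0.56, 0, 0, 0, 0.63], [0.24, 0.55, 0, 0, 0, 0.63], [0.27, 0.54, 0, 0, 0, 0.63], [0.3, 0.52, 0, 0, 0, 0.63], [0.33, 0.5, 0, 0, 0, 0.63], [0.36, 0.48, 0, 0, 0, 0.63], [0.38, 0.46, 0, 0, 0, 0.63], [0.41, 0.44, 0, 0, 0, 0.63]],
])

```text
clock: 7.5
position: [0.5271, -0.0069, 0.4138]
ee_rot: [0.952, -0.307, -0.009, 0.004]
ft_force: [-0.3, 0.8, -1.9]
grip_width: 0.158
```

```bash
python3 -c "
from h import *
st();plan([0.57,-0.331,0.42],-72,12)"
```

```text
t 7.5 p [ 0.5271 -0.0069  0.4138] yaw -35.72 zax [-0.0197 -0.0026 -0.9998] F [-0.32  0.83 -1.9 ] w 0.158
dist [ 0.0429 -0.3241  0.0062] turn deg [ 1.02  0.56 36.28]
[[[0.37,0.4,-0.01,0.02,0.01,0.6],[0.39,0.38,-0.01,0.02,0.01,0.6],[0.41,0.36,-0.01,0.02,0.01,0.6],[0.43,0.33,-0.01,0.02,0.01,0.6],[0.45,0.31,-0.01,0.02,0.01,0.6],[0.46,0.29,-0.01,0.02,0.01,0.6],[0.48,0.26,-0.01,0.02,0.01,0.6],[0.49,0.24,-0.01,0.02,0.01,0.6],[0.5,0.21,-0.01,0.02,0.01,0.6],[0.51,0.18,-0.01,0.02,0.01,0.6],[0.52,0.15,-0.01,0.02,0.01,0.6],[0.53,0.13,-0.01,0.02,0.01,0.6]]]
max 0.6
```

Request:
servo_tool([
  [[0.37, 0.4, -0.04, 0.05, 0.03, 0.6], [0.39, 0.38, -0.04, 0.05, 0.03, 0.6], [0.41, 0.36, -0.04, 0.03, 0.02, 0.6], [0.43, 0.33, -0.04, 0.02, 0.01, 0.6], [0.45, 0.31, -0.04, 0.02, 0.01, 0.6], [0.46, 0.29, -0.03, 0.02, 0.01, 0.6], [0.48, 0.26, -0.03, 0.02, 0.01, 0.6], [0.49, 0.24, -0.03, 0.02, 0.01, 0.6], [0.5, 0.21, -0.03, 0.02, 0.01, 0.6], [0.4, 0.15, -0.03, 0.02, 0.01, 0.6], [0.2, 0.1, 0, 0.02, 0.01, 0.6], [0, 0, 0, 0, 0, 0]],
])

```text
clock: 8.7
position: [0.5552, -0.3141, 0.4289]
ee_rot: [0.809, -0.588, 0.003, -0.002]
ft_force: [0.0, 0.8, -0.6]
grip_width: 0.159
```

```bash
python3 -c "
from h import *
st();plan([0.57,-0.331,0.42],-72,2)"
```

```text
t 8.7 p [ 0.5552 -0.3141  0.4289] yaw -72.06 zax [ 7.1e-03  8.0e-04 -1.0e+00] F [ 0.01  0.77 -0.65] w 0.159
dist [ 0.0148 -0.0169 -0.0089] turn deg [-0.4  -0.08 -0.06]
[[[0.21,-0.09,0.09,-0.04,-0.01,-0.01],[0.21,-0.09,0.09,-0.04,-0.01,-0.01]]]
max 0.21
```

Request:
servo_tool([
  [[0.21, -0.09, 0.1, -0.04, 0, 0], [0.21, -0.09, 0.1, -0.04, 0, 0], [0, 0, 0, 0, 0, 0], [0, 0, 0, 0, 0, 0]],
])

```text
clock: 9.1
position: [0.5724, -0.3322, 0.4174]
ee_rot: [0.81, -0.587, -0.0, 0.0]
ft_force: [0.4, -0.1, -0.6]
grip_width: 0.159
```

```bash
python3 -c "
from h import *
import pickle
st();plan([0.57,-0.331,0.40],-72,1)
d={n:grab(n,n+'4.png') for n in['wrist','scene','top']};pickle.dump(d,open('c4.pkl','wb'))"
```

```text
t 9.1 p [ 0.5724 -0.3322  0.4174] yaw -71.86 zax [-5.e-04 -4.e-04 -1.e+00] F [ 0.41 -0.11 -0.56] w 0.159
dist [-0.0024  0.0012 -0.0174] turn deg [ 0.03 -0.01  0.14]
[[[-0.04,0.04,0.35,0.01,-0.0,0.03]]]
max 0.35
```

View pics/wrist4.png

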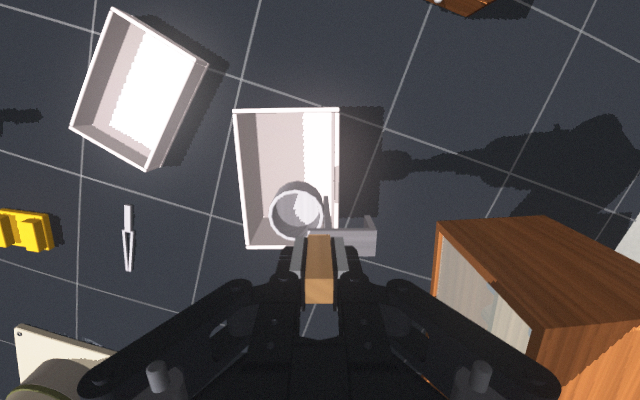

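View pics/scene4.png

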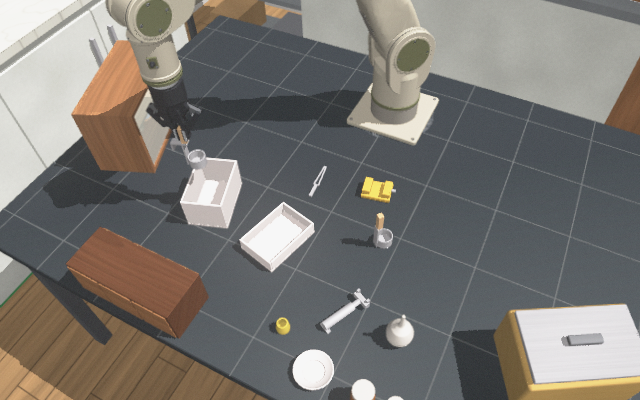

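```bash
python3 - <<'E'
from h import *
import pickle
d=pickle.load(open('c4.pkl','rb'));w=d['wrist'];s=d['scene'];t=d['top']
print('cab',two(w,(437,220),s,(140,112)))
im=cv2.imread('pics/wrist4.png');cv2.imwrite('pics/w4z.png',cv2.resize(im[95:275,220:400],(720,720),interpolation=cv2.INTER_CUBIC))
for P in [(.6538,-.3284,.095),(.503,-.3785,.095),(.6176,-.2247,.095),(.4655,-.2742,.095)]: print((proj(w,P)-[220,95])*4)
# tub true outline by inside: centre .560,-.300
E
```

```text
cab (array([ 0.66240444, -0.30647935,  0.4092186 ]), np.float64(0.02777182381455871))
[480.83274168  51.5379967 ]
[470.01742462 614.06502775]
[47.74419236 61.53294196]
[ 98.05359933 622.51684091]
```

View pics/w4z.png

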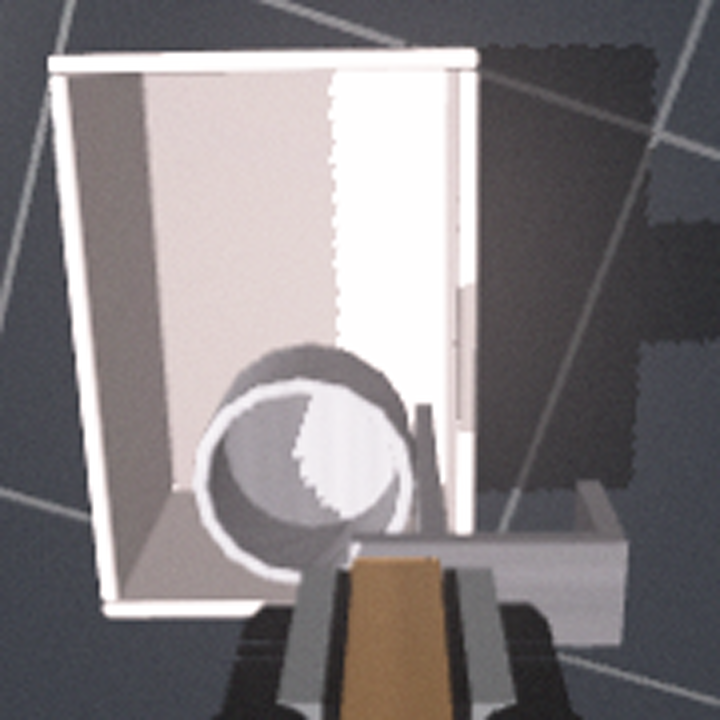

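```bash
python3 - <<'E'
import cv2,numpy as np
t=cv2.imread('pics/top4.png');s=cv2.imread('pics/scene4.png')
z=lambda im,x,y,w,h:cv2.resize(im[y:y+h,x:x+w],(400,400),interpolation=cv2.INTER_CUBIC)
cv2.imwrite('pics/z4.png',np.hstack([z(t,440,120,200,200),z(s,70,30,160,160)]))
E
```

```text
(no output)
```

View pics/z4.png

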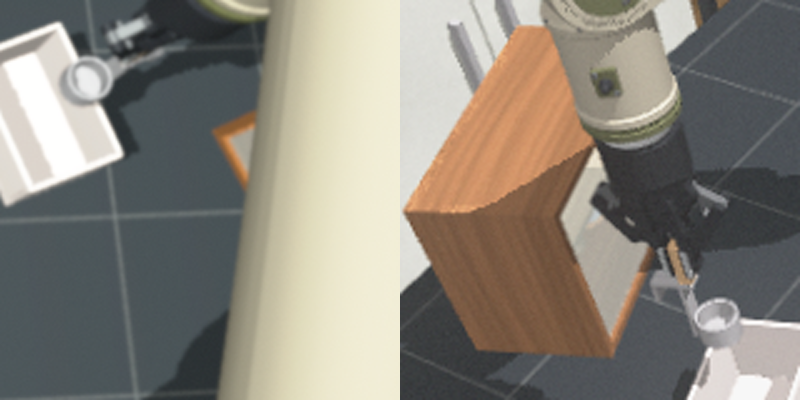

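```bash
python3 - <<'E'
from h import *
import pickle
d=pickle.load(open('c4.pkl','rb'));w=d['wrist'];s=d['scene'];t=d['top']
print(onz(s,154.8,172,0),onz(t,547.5,185,0),two(w,(437,220),s,(132.8,115.6)))
for z in(.15,.2,.25,.3): print(z,onz(s,132.8,115.6,z).round(3),onz(w,437,220,z).round(3))
# other front bottom corner top0 (625,320)
print(onz(t,625,320,0), onz(d['scene'],183,103,0))
E
```

```text
[ 0.54444328 -0.53039361  0.        ] [ 0.54586303 -0.53388654  0.        ] (array([ 0.66447801, -0.31859566,  0.39789107]), np.float64(0.04236138693720345))
0.15 [ 0.49 -0.6   0.15] [ 0.587 -0.444  0.15 ]
0.2 [ 0.528 -0.547  0.2  ] [ 0.6   -0.415  0.2  ]
0.25 [ 0.565 -0.495  0.25 ] [ 0.613 -0.386  0.25 ]
0.3 [ 0.602 -0.442  0.3  ] [ 0.626 -0.357  0.3  ]
[ 0.22962016 -0.66703832  0.        ] [ 0.25711748 -0.64386457  0.        ]
```

Calibration agrees: the predicted rim corner falls within 1 px of where it's seen. The cabinet is clear, with its front corner at about (0.545,-0.53) and top at z ≈ 0.22. Lowering to just above the rim.

Request:
servo_tool([
  [[0.02, 0.03, 0.5, 0, 0, 0.03], [0, 0, 0.6, 0, 0, 0], [0, 0, 0.5, 0, 0, 0], [0, 0, 0.3, 0, 0, 0], [0, 0, 0, 0, 0, 0], [0, 0, 0, 0, 0, 0]],
])

```text
clock: 9.85
position: [0.5715, -0.3318, 0.3242]
ee_rot: [0.81, -0.587, 0.003, -0.0]
ft_force: [0.8, -0.4, -1.5]
grip_width: 0.156
```

```bash
python3 -c "
from h import *
import pickle
st();plan([0.5712,-0.3348,0.30],-72,1)
d={n:grab(n,n+'5.png') for n in['wrist','scene']};pickle.dump(d,open('c5.pkl','wb'))
a=cv2.imread('pics/wrist5.png')[130:330,220:420];b=cv2.imread('pics/scene5.png')[130:230,150:250]
cv2.imwrite('pics/z5.png',np.hstack([cv2.resize(a,(400,400)),cv2.resize(b,(400,400),interpolation=cv2.INTER_CUBIC)]))"
```

```text
t 9.85 p [ 0.5715 -0.3318  0.3242] yaw -71.87 zax [ 0.0053 -0.0037 -1.    ] F [ 0.81 -0.41 -1.48] w 0.156
dist [-0.0003 -0.003  -0.0242] turn deg [-0.22 -0.3   0.13]
[[[0.05,0.03,0.48,-0.04,-0.06,0.03]]]
max 0.48
```

View pics/z5.png

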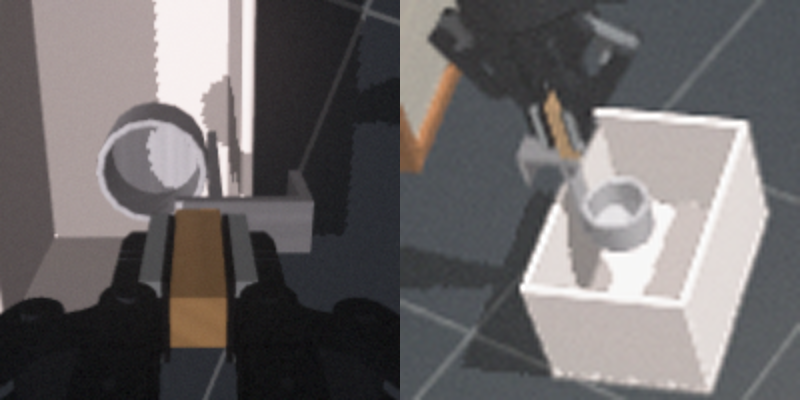

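The wall at crop x≈246 lies between the strip (215) and the lip (300). Going down.

Request:
servo_tool([
  [[0.05, 0.03, 0.3, -0.04, -0.06, 0.03], [0, 0, 0.2, 0, 0, 0], [0, 0, 0, 0, 0, 0], [0, 0, 0, 0, 0, 0]],
])

```text
clock: 10.35
position: [0.5714, -0.3355, 0.2995]
ee_rot: [0.809, -0.588, 0.002, -0.0]
ft_force: [0.1, 0.1, -0.5]
grip_width: 0.154
```

```bash
python3 -c "
from h import *
import pickle
st();plan([0.5712,-0.3348,0.288],-72,1)
d={n:grab(n,n+'6.png') for n in['wrist','scene']};pickle.dump(d,open('c5.pkl','wb'))
a=cv2.imread('pics/wrist6.png')[130:330,220:420];b=cv2.imread('pics/scene6.png')[130:230,150:250]
cv2.imwrite('pics/z6.png',np.hstack([cv2.resize(a,(400,400)),cv2.resize(b,(400,400),interpolation=cv2.INTER_CUBIC)]))"
```

```text
t 10.35 p [ 0.5714 -0.3355  0.2995] yaw -72.06 zax [ 0.0033 -0.0016 -1.    ] F [ 0.09  0.07 -0.45] w 0.154
dist [-0.0002  0.0007 -0.0115] turn deg [-0.15 -0.15 -0.06]
[[[-0.02,0.0,0.23,-0.03,-0.03,-0.01]]]
max 0.23
```

View pics/z6.png

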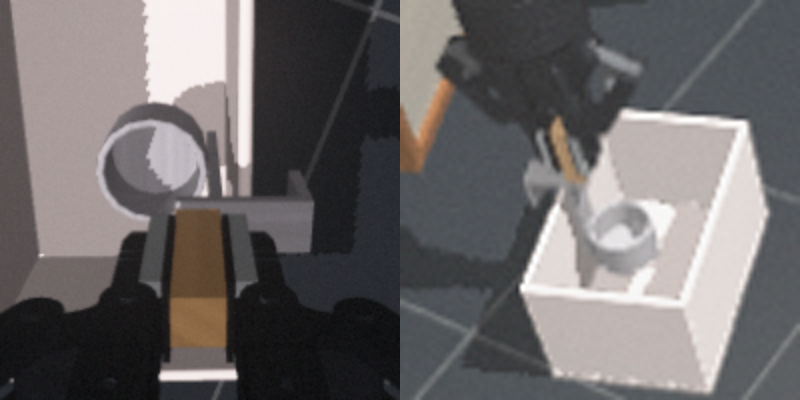

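The hook straddles the wall: the lip is outside and the cup inside. Now I'll lower to about 3 mm above the seat and shift outward until the strip touches the wall, in small steps.

Request:
servo_tool([
  [[0, 0, 0.22, -0.03, -0.03, 0], [0, 0, 0, 0, 0, 0], [0.06, 0, 0, 0, 0, 0], [0, 0, 0, 0, 0, 0], [0, 0, 0, 0, 0, 0]],
])

```text
clock: 10.95
position: [0.5728, -0.3385, 0.2884]
ee_rot: [0.809, -0.588, 0.0, -0.0]
ft_force: [-0.7, -0.5, -0.8]
grip_width: 0.157
```

```bash
python3 -c "
from h import *
st();o=status.get_obs();n=np.array([.309,-.951]);print('out',(np.array(o['position'])[:2]-[.57,-.331])@n)"
```

```text
t 10.95 p [ 0.5728 -0.3385  0.2884] yaw -72.05 zax [ 8.e-04 -2.e-04 -1.e+00] F [-0.71 -0.51 -0.85] w 0.157
out 0.00799933106605029
```

Request:
servo_tool([
  [[0.02, 0, 0, 0, 0, 0], [0, 0, 0, 0, 0, 0], [0, 0, 0, 0, 0, 0]],
])

```text
clock: 11.25
position: [0.5732, -0.3396, 0.2888]
ee_rot: [0.809, -0.588, 0.001, -0.0]
ft_force: [0.0, 0.7, -1.7]
grip_width: 0.159
```

Request:
servo_tool([
  [[0.02, 0, 0, 0, 0, 0], [0, 0, 0, 0, 0, 0], [0, 0, 0, 0, 0, 0]],
])

```text
clock: 11.55
position: [0.5735, -0.3407, 0.2889]
ee_rot: [0.809, -0.588, 0.001, -0.0]
ft_force: [-1.1, 0.7, -1.3]
grip_width: 0.149
```

Request:
servo_tool([
  [[0.02, 0, 0, 0, 0, 0], [0, 0, 0, 0, 0, 0], [0, 0, 0, 0, 0, 0]],
])

```text
clock: 11.85
position: [0.5739, -0.3412, 0.2889]
ee_rot: [0.809, -0.588, 0.0, -0.0]
ft_force: [0.3, 0.5, -0.8]
grip_width: 0.157
```

Request:
servo_tool([
  [[0, 0, 0.04, 0, 0, 0], [0, 0, 0, 0, 0, 0], [0, 0, 0, 0, 0, 0]],
])

```text
clock: 12.15
position: [0.5739, -0.3412, 0.2866]
ee_rot: [0.809, -0.588, 0.0, -0.0]
ft_force: [0.6, 0.9, -1.5]
grip_width: 0.152
```

```bash
python3 -c "
from h import *
st();o=status.get_obs();n=np.array([.309,-.951]);print('out',(np.array(o['position'])[:2]-[.57,-.331])@n)
for n in['wrist','scene']:grab(n,n+'7.png')
a=cv2.imread('pics/wrist7.png')[130:330,220:420];b=cv2.imread('pics/scene7.png')[130:230,150:250]
cv2.imwrite('pics/z7.png',np.hstack([cv2.resize(a,(400,400)),cv2.resize(b,(400,400),interpolation=cv2.INTER_CUBIC)]))"
```

```text
t 12.15 p [ 0.5739 -0.3412  0.2866] yaw -72.03 zax [ 1.e-03  2.e-04 -1.e+00] F [ 0.64  0.87 -1.51] w 0.152
out 0.01088992752697256
```

View pics/z7.png

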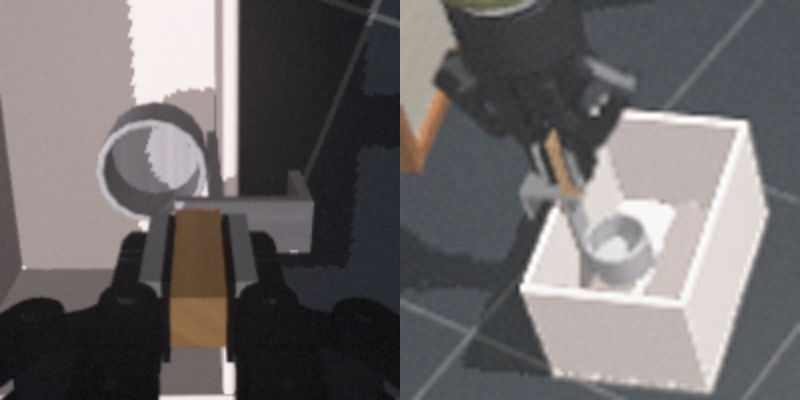

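By image scale (3.2 px/mm) the wall's inner edge (222) coincides with the strip's outer face (222.6), so they're touching. Lowering onto the seat.

Request:
servo_tool([
  [[0, 0, 0.03, 0, 0, 0], [0, 0, 0, 0, 0, 0], [0, 0, 0, 0, 0, 0]],
])

```text
clock: 12.55
position: [0.574, -0.3411, 0.2854]
ee_rot: [0.809, -0.588, 0.001, -0.0]
ft_force: [-0.6, 1.9, -0.9]
grip_width: 0.16
```

Request:
servo_tool([
  [[0, 0, 0.03, 0, 0, 0], [0, 0, 0, 0, 0, 0], [0, 0, 0, 0, 0, 0]],
])

```text
clock: 12.85
position: [0.574, -0.3409, 0.2855]
ee_rot: [0.809, -0.588, 0.001, -0.0]
ft_force: [-0.1, 0.3, -1.2]
grip_width: 0.153
```

Request:
servo_tool([
  [[0, 0, 0.04, 0, 0, 0], [0, 0, 0, 0, 0, 0], [0, 0, 0, 0, 0, 0]],
])

```text
clock: 13.15
position: [0.5742, -0.3408, 0.2854]
ee_rot: [0.809, -0.588, 0.001, -0.0]
ft_force: [-0.3, 1.3, 0.4]
grip_width: 0.155
```

Request:
servo_tool([
  [[0, 0, 0.06, 0, 0, 0], [0, 0, 0, 0, 0, 0], [0, 0, 0, 0, 0, 0]],
])

```text
clock: 13.45
position: [0.5744, -0.3404, 0.2856]
ee_rot: [0.809, -0.588, 0.002, -0.0]
ft_force: [-0.1, 0.6, -0.5]
grip_width: 0.158
```

z has stalled at 0.2855 (predicted seat 0.2853), so it's seated. Opening the jaws partly.

Request:
servo_tool([
  [[0, 0, 0, 0, 0, 0], [0, 0, 0, 0, 0, 0], [0, 0, 0, 0, 0, 0], [0, 0, 0, 0, 0, 0], [0, 0, 0, 0, 0, 0]],
], jaw=150)

```text
clock: 13.95
position: [0.5744, -0.3413, 0.2843]
ee_rot: [0.809, -0.588, 0.002, -0.0]
ft_force: [0.9, 0.0, 0.2]
grip_width: 0.414
```

```bash
python3 -c "
from h import *
st()
for n in['wrist','scene']:grab(n,n+'8.png')
a=cv2.imread('pics/wrist8.png')[130:330,220:420];b=cv2.imread('pics/scene8.png')[130:230,150:250]
cv2.imwrite('pics/z8.png',np.hstack([cv2.resize(a,(400,400)),cv2.resize(b,(400,400),interpolation=cv2.INTER_CUBIC)]))"
```

```text
t 13.95 p [ 0.5744 -0.3413  0.2843] yaw -72.06 zax [ 0.0041 -0.0024 -1.    ] F [0.9  0.04 0.19] w 0.414
```

View pics/z8.png

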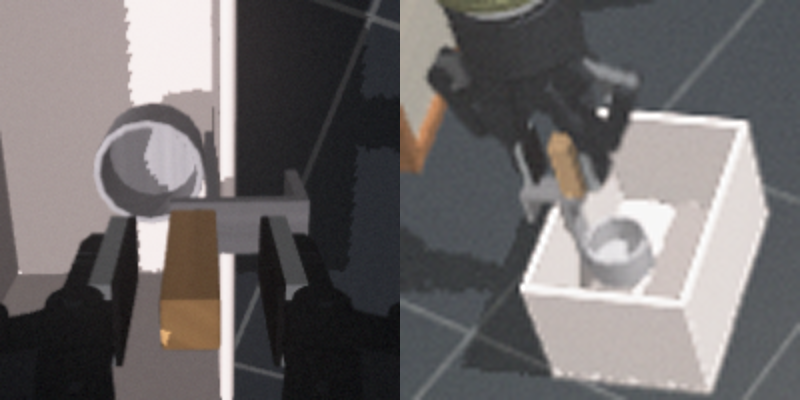

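It hangs by itself and stays upright, with the jaws clear of the post. Retreating straight up.

Request:
servo_tool([
  [[0, 0, -0.15, 0, 0, 0], [0, 0, -0.4, 0, 0, 0], [0, 0, -0.6, 0, 0, 0], [0, 0, -0.7, 0, 0, 0], [0, 0, -0.7, 0, 0, 0], [-0.2, -0.4, -0.6, 0, 0, 0], [-0.3, -0.6, -0.4, 0, 0, 0], [-0.3, -0.6, 0, 0, 0, 0], [-0.3, -0.6, 0, 0, 0, 0], [0, 0, 0, 0, 0, 0], [0, 0, 0, 0, 0, 0]],
], jaw=100)

```text
clock: 15.15
position: [0.6624, -0.2526, 0.4765]
ee_rot: [0.808, -0.59, 0.005, -0.001]
ft_force: [-0.9, 0.1, 0.6]
grip_width: 0.606
```

```bash
python3 -c "
from h import *
import pickle
st()
d={n:grab(n,n+'9.png') for n in['wrist','scene','top']};pickle.dump(d,open('c9.pkl','wb'))
b=cv2.imread('pics/scene9.png')[130:230,150:250];t=cv2.imread('pics/top9.png')[120:240,400:520]
cv2.imwrite('pics/z9.png',np.hstack([cv2.resize(t,(400,400),interpolation=cv2.INTER_CUBIC),cv2.resize(b,(400,400),interpolation=cv2.INTER_CUBIC)]))"
```

```text
t 15.15 p [ 0.6624 -0.2526  0.4765] yaw -72.27 zax [ 0.009  -0.0036 -1.    ] F [-0.9   0.07  0.61] w 0.606
```

View pics/z9.png

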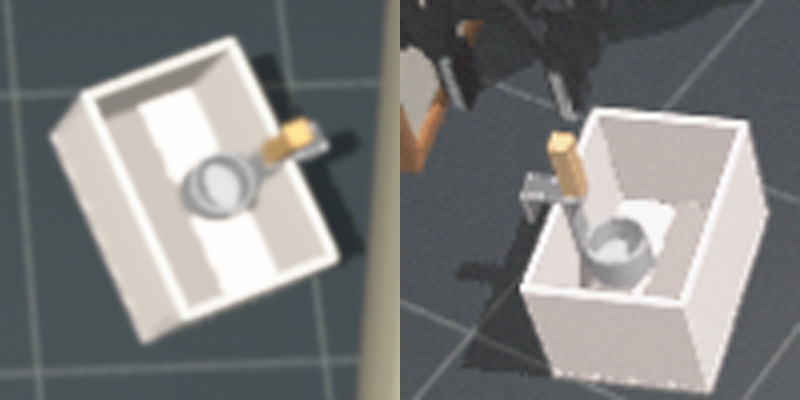

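View pics/wrist9.png

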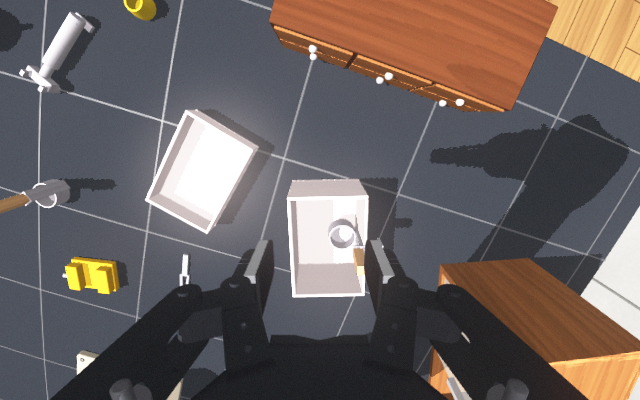

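View pics/scene9.png

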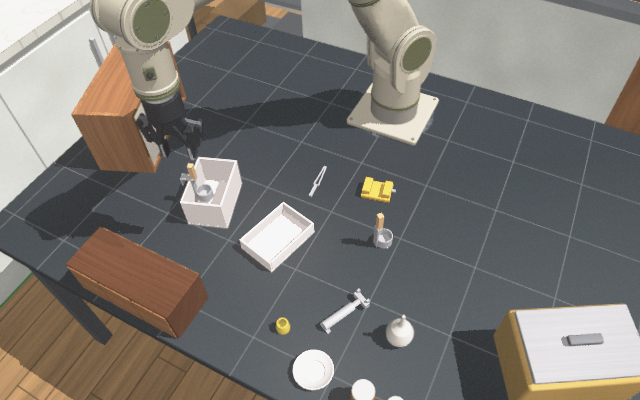

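Next I'll triangulate the post top and the cup rim, to check how upright it is and its height off the floor.

```bash
python3 - <<'E'
from h import *
import pickle
d=pickle.load(open('c9.pkl','rb'));s=d['scene'];t=d['top']
T=lambda x,y:(400+x*.3-.35,120+y*.3-.35);S=lambda x,y:(150+(x-400)*.25-.4,130+y*.25-.4)
print('post top',two(t,T(299,132),s,S(561,141)),'expect z .147')
print('cup rim',two(t,T(218,185),s,S(619,243)),'expect z .053')
a=two(t,T(299,132),s,S(561,141))[0]; c=two(t,T(218,185),s,S(619,243))[0]
n=np.array([.309,-.951]); print('horizontal sep along hook',(a-c)[:2]@n,'expect .018','across',(a-c)[:2]@[.951,.309]); st()
E
```

```text
post top (array([ 0.57211318, -0.34013242,  0.14673681]), np.float64(0.001166411473748173)) expect z .147
cup rim (array([ 0.56582696, -0.3233127 ,  0.04632674]), np.float64(0.00107302373026746)) expect z .053
horizontal sep along hook 0.017937996529173272 expect .018 across 0.0007809040636691615
t 15.3 p [ 0.6617 -0.2535  0.4761] yaw -72.35 zax [ 0.0084 -0.0035 -1.    ] F [-0.45 -0.48 -0.97] w 0.608
```

Upright to within about 1 mm over 94 mm. The foot works out at z ≈ 0.025 from the post top, so it is clear of the 5 mm floor.

```bash
python3 -c "
from h import *
print(order.hand_in())"
```

```text
the job is handed in; nothing more can be done
None
```

The hooked basket now hangs by its hook over the tall tub's far right-hand (−y) wall, with the cup inside. I handed the job in at about 15 s.

**How:** I gripped the wooden post, carried the basket above everything else, lowered the hook over the wall until the strip touched it and the hook seated, then let go and backed away.

**Last checks, after release and retreat:**
- **Upright:** the post top measured z = 0.147 m, as expected. It sits 18 mm ahead of the cup, also as expected, so the basket hangs upright.
- **Clear of the floor:** the foot is at about z = 0.025 m, roughly 20 mm above the tub floor.
- **Plain basket and the rest:** the plain basket stands where it was, and the pictures show nothing else moved.
- **Robot clear:** the gripper is well away and touching nothing.

**What disagreed:**
- The cup rim measured z = 0.046 m against 0.053 m expected. My pixel for the rim centre was rough, and even at that height the foot would be about 13 mm above the floor.
- The force reading stayed within its noise while seating. I judged contact from the tool stopping at 0.2855 m, where 0.2853 m was predicted.

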